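Centre the little coffee pot on the simmer plate and light the burner

TASK

The wobbly little coffee pot stands off-centre on the round metal simmer plate over one of the hob's burners. With light taps of the fingertips, never gripping or lifting it, nudge the pot until it stands in the middle of the plate with an even margin all round, without tipping it or pushing it off. Then, with the pot standing centred, press the ignition button in front of that burner fully in and let it go; leave the other button and everything else alone.

Things in the scene. Friction and masses are not known exactly. Their poses are not given: they have to be found in the camera images.
- pot: little lidded copper coffee pot, loose, 0.2 to 0.4 kg, wobbly on a round foot only 40 mm across. Origin: centre of the foot's underside; z up; x towards its handle, a black bar 10 mm thick reaching 95 mm from the pot's axis, 41 to 63 mm up. Lid top 64 mm up, its knob 71. It starts 15 to 22 mm off the plate's centre; the handle points away from the side it is displaced to
- pot_belly (a point): on the pot's axis, 22 mm above the foot's underside, at mid-height of its widest part: the belly is round, 64 mm across (radius 32 mm) from 14 to 30 mm up, then narrows to 50 mm at 58 mm up. Pushed low on the belly the pot slides on the plate (friction coefficient roughly 0.5 to 0.7); pushed higher it tips
- plate_top (a point): centre of the upper face of the simmer plate, a plain round aluminium disc 92 mm across and 8 mm thick that lies fixed on the four-armed pan support of one burner (left or right); its upper face is 121 mm above the counter, and nothing but the pot stands higher than it within 80 mm of its centre
- hob: two-burner gas hob, black top on a steel body, 400 mm deep (x) by 640 mm wide (y), top 85 mm above the counter, fixed, its pan supports reaching 113 mm. Origin: centre of its underside on the counter; x away from the robot, y to the left. Left burner centre at x 30, y +165 mm; right burner at x 30, y -165 mm
- igniter_left_top (a point): top centre of the left ignition button: round, grey, 28 mm across, in a steel collar 44 mm across on the hob's top near its front edge, straight in front of the left burner (hob x -140, y +165 mm). It goes straight down 6 mm against a spring; 4 N holds it fully down. Its face is 18 mm above the hob's top, 103 mm above the counter
- igniter_right_top (a point): top centre of the right ignition button: round, grey, 28 mm across, in a steel collar 44 mm across on the hob's top near its front edge, straight in front of the right burner (hob x -140, y -165 mm). It goes straight down 6 mm against a spring; 4 N holds it fully down. Its face is 18 mm above the hob's top, 103 mm above the counter
- igniter_left (a joint): travel of the left ignition button, 0 = out, 0.006 m = fully pressed
- igniter_right (a joint): travel of the right ignition button, 0 = out, 0.006 m = fully pressed
- pan: bystander, leave it alone: steel saucepan 180 mm across, 65 mm high, on the other burner; origin under its centre, black handle along its x out to 250 mm
- salt: bystander, leave it alone: glass shaker with a steel cap, 38 mm across, 63 mm high, on the hob between the burners; origin under its centre
- pepper: bystander, leave it alone: glass shaker with a dark wooden cap, 38 mm across, 78 mm high, on the hob between the burners, farther back; origin under its centre
- mug: bystander, leave it alone: blue mug 80 mm across, 90 mm high, on the counter left of the hob; origin under its centre
- bowl: bystander, leave it alone: white bowl 140 mm across, 60 mm high, on the counter right of the hob; origin under its centre
- oil: bystander, leave it alone: green glass bottle 64 mm across, 200 mm high, on the counter right of the hob; origin under its centre
- spoon: bystander, leave it alone: wooden spoon lying on the counter to the right, near the robot
Things that resemble listed ones, but are neither listed nor needed, are in the scene too. Several things have the shape of the pot; the one meant has the colours described above.

How it is judged (in metres and radians):
On the way, in this order (a step that is already met when the one before it is completed fails the run):
1. the pot stands upright and still, centred on the simmer plate within 6 mm (horizontal distance between pot and plate_top below 0.006 m and angle between pot's own z axis and vertical below 0.06 rad and z of pot in the frame of plate_top between -0.003 and 0.004 m and linear speed of pot below 0.02 m/s), for 0.3 s.
2. the ignition button in front of the simmer plate's burner is pressed at least 4.5 mm of its 6 mm, the pot still centred (horizontal distance between pot and plate_top below 0.006 m and ((y of plate_top in the frame of hob above 0 m and value of joint igniter_left above 0.0045 m) or (y of plate_top in the frame of hob below 0 m and value of joint igniter_right above 0.0045 m))), for 0.05 s.
At the end, for the whole second after the job is handed in: The pot stands upright (within 0.06 rad), still, on the simmer plate, its axis within 6 mm of the plate's centre; both ignition buttons are out again; every bystander is within 15 mm of where it began (all of step 1 and value of joint each of igniter_left, igniter_right below 0.002 m and distance of each of pan, salt, pepper, mug, bowl, oil, spoon from where it was at the start of the episode below 0.015 m); the robot touches nothing.
It fails at once if the pot is tipped by more than 0.3 rad (angle between pot's own z axis and vertical above 0.3 rad).
It fails at once if the pot is lifted more than 10 mm, or falls off the plate (z of pot in the frame of plate_top above 0.01 m or z of pot in the frame of plate_top below -0.006 m).
It fails at once if the pot is squeezed or struck with more than 15 N (contact force between any of the fingers, the arm and pot above 15 N).
It fails at once if the other burner's ignition button is pressed (more than 3 mm) ((y of plate_top in the frame of hob above 0 m and value of joint igniter_right above 0.003 m) or (y of plate_top in the frame of hob below 0 m and value of joint igniter_left above 0.003 m)).
It fails at once if a bystander is pushed away by more than 30 mm or knocked over (distance of any of pan, salt, pepper, mug, bowl, oil, spoon from where it was at the start of the episode above 0.03 m or angle between any of pan, salt, pepper, mug, bowl, oil's own z axis and vertical above 0.5 rad).
It also fails if it takes over 51 s, if anything falls off the work surface, if the arm or the gripper's body presses on something with over 40 N, if the wrist force passes 120 N, or if a joint passes its speed limit or range.

ROBOT

A 7-joint arm with a two-finger parallel gripper is mounted at the origin on the work surface. World frame = base frame: x ahead of the robot, y to its left, z up, the work surface at z = 0. Lengths are in mm, angles in rad, forces in N, time in s.
With the tool pointing down it reaches from about 400 to 875 mm from the base axis. Payload 4.4 kg.
Tool frame: the origin (TCP) lies midway between the tips of the shut fingers; the grasp point (between the pads) lies 19 mm behind it (ctrl.grip_point_offset is the distance from the TCP to the grasp point, in mm); z points along the fingers, x is the direction in which the jaws open and shut, and the axes are right-handed (so a half turn about z gives the same grasp; the last joint's range is limited). The gripper opens to 85 mm and grips with 20 to 120 N. Pads are 22 mm wide; open, the fingers measure 114 mm over their backs; the gripper's body (76 mm by 85 mm) begins 54 mm behind the grasp point. The pads swing forward as they close: fully open they stand 13 mm farther back than shut.
Start: joints at [-1.405, 0.628, 0.038, 1.517, -0.027, 0.996, -0.02], TCP at [149.299, 632.635, 231.313] pointing down, gripper open.
Joint ranges: [-3.06, 3.06], [-0.37, 2.12], [-1.25, 1.32], [0.18, 2.47], [-1.1, 4.24], [0.23, 1.98], [-2.94, 2.94]. Speed limits (rad/s): [2.57, 2.57, 3.14, 3.14, 3.14, 3.14, 3.14].

INTERFACE

Orientations are given as [roll, pitch, yaw] about the fixed x, y, z axes, in that order (R = Rz(yaw) Ry(pitch) Rx(roll)).
In Python, from cell import ctrl, viewer gives the robot as it stands.
- The arm moves only by the tool apply_moves, never from a script. Its argument "series" is a list that holds one entry, the list of rows, each a list of 6 numbers: the shift along the tool's x, y, z normalised to -1 to 1, where 1 is 50 mm, then the turn, a rotation vector about the tool's x, y, z normalised to -1 to 1, where 1 is 6 degrees. In form: [[[tx, ty, tz, rx, ry, rz], ...]]. A call has exactly 5 rows; each row shifts and turns the commanded pose from where the row before left it, along the tool's axes as they then stand; what a row does not reach is not made up. A row lasts 1/8 s, in which the tool goes at most 62.5 mm and 10.7 degrees, less where a joint would pass 70% of its speed; a pose out of reach is approached as far as the arm can. A call with a number of a shift or a turn outside -1 to 1 is refused whole. A call with a gripper value outside its range is refused whole. "claw" is the gripper command: -1 is shut, 1 is fully open, values between are in proportion, set as the call begins (left out, the last holds). The fingers move at their own pace and stop on an object; the grip force is fixed at half the most. Time passes only in rows, so rows that do not move let the fingers close, or fill a call up. It gives the time, the measured TCP pose, the force and the opening at its end, in the units of the state.
- ctrl.read_state(): the state, without advancing time (a new reading comes with each control period).
- viewer.get_image(name): name is "side" or "top" or "wrist"; returns the picture (400x640x3 uint8, blue, green, red); there is no depth.
- viewer.camera_info(name): a dict with "K" (3x3 intrinsics, pixels), "R" (3x3) and "t" (3): a world point X has camera coordinates R X + t. Camera axes: x right, y down, z forward; pixel columns grow to the right and rows downward; lengths in mm; the calibration is good to about 2 mm. A picture is of the moment at which its call begins: read the wrist's pose just before it. camera_info takes no time and is no camera call; for the wrist camera it gives the pose at the moment of the call.
- ctrl.finish_job(): hands the job in, once; it reports no verdict.
Trained networks look in the newest picture that a camera, given by its name, has taken for a name from the list of things; names that differ only in an ending like _2 or _b are one class to them, and where a whole thing is asked for, a point or a joint stands for the part that bears it (a point fixed in the world has none). Each returns a list of dicts, best first, with "score" (0 to 1); they miss things now and then, are a little off and sometimes report something else, mostly with a low value. They report only what shows in the picture. A call takes as long as a camera call. They do not tell look-alikes from the thing itself.
- viewer.find_in(camera, label): "location" ([column, row] as shares, 0 to 1, of the picture: columns of its width, rows of its height, amid what is visible of it).
The state is a dict: "clock": time; "qpos": joint angles; "qd": joint speeds; "tau": joint torques, N m; "eef_pos": TCP position; "tool_rot": TCP orientation; "force": force on the tool from outside, world axes, zero at the start; "torque": the same for the moment, N m; "width": finger opening in mm.
Only numpy, scipy, OpenCV 4.12 (cv2) and the standard library are available. Lean on these libraries where they do the work, as an engineer would, in place of code of your own. Each camera call takes 0.05 s, during which the arm holds its last target. There are 200 camera calls.

## Working session

There is one attempt and no reset: what is moved stays moved. The work goes in short steps, Python scripts to look and compute and a tool call to move; the robot and the scene stay as the last step left them, time stands still between calls to the robot, and variables do not carry over. Pictures are saved under pics/ and viewed, about 8 in all and at most 12, crops included, and the job is handed in when it is done.

Besides the shell and the picture viewer there is one more tool, called after "Request:" as name([rows], argument=value, ...), one row to a line, values as JSON. apply_moves: Moves the arm, as the interface text tells. Scaled input: -1 to 1 covers 50 mm each way for a shift and 6 degrees each way for a turn. Its arguments: {"type":"object","properties":{"series":{"type":"array","items":{"type":"array","items":{"type":"array","items":{"type":"number"}}}},"claw":{"type":"number"}},"required":["series"]}

```bash
ls; mkdir -p pics; cat > h.py <<'E'
import numpy as np, cv2
from cell import ctrl, viewer
def ray(cam,px,info=None):
    i=info or viewer.camera_info(cam); K,R,t=[np.array(i[k],float) for k in "KRt"]
    d=R.T@np.linalg.solve(K,[px[0],px[1],1]); return -R.T@t,d
def onz(cam,px,z,info=None):
    c,d=ray(cam,px,info); return c+d*(z-c[2])/d[2]
def proj(cam,X,info=None):
    i=info or viewer.camera_info(cam); K,R,t=[np.array(i[k],float) for k in "KRt"]
    p=K@(R@np.array(X,float)+t); return p[:2]/p[2]
E
python3 - <<'E'
from h import *
np.set_printoptions(precision=1,suppress=True)
s=ctrl.read_state();print(s)
for c in("top","side"):
    im=viewer.get_image(c);cv2.imwrite(f"pics/{c}0.png",im)
    i=viewer.camera_info(c);print(c,i,ray(c,(320,200))[0])
    for n in("pot","plate_top","igniter_left_top","igniter_right_top","hob","pan"):
        for r in viewer.find_in(c,n)[:4]:
            px=np.array(r["location"])*[640,400]; print(n,round(r["score"],2),px,onz(c,px,121 if n in("pot","plate_top") else 103))
E
```

```text
pics
{'clock': 0.0, 'qpos': array([-1.4,  0.6,  0. ,  1.5, -0. ,  1. , -0. ]), 'qd': array([-0.,  0.,  0., -0., -0., -0., -0.]), 'tau': array([  0. , -56.3,   1.2, -19.3,   0. ,   0. ,   0. ]), 'eef_pos': array([149.1, 632. , 230.4]), 'tool_rot': array([-3.1,  0. ,  1.3]), 'force': array([-0.9, -1. ,  0. ]), 'torque': array([-0.,  0., -0.]), 'width': 85.21282341613825}
top {'K': array([[515.5,   0. , 317.4],
       [  0. , 515.5, 204. ],
       [  0. ,   0. ,   1. ]]), 'R': array([[-0. , -1. , -0. ],
       [-1. ,  0. , -0.2],
       [ 0.2,  0. , -1. ]]), 't': array([  22.7,  558.8, 1556.2])} [ 300.9  -23.6 1625.9]
pot 0.89 [435.  133.9] [ 751.8 -349.8  121. ]
pot 0.73 [419.2 290.7] [ 287.9 -278.1  121. ]
pot 0.56 [364.6 182.1] [ 609.4 -133.3  121. ]
plate_top 0.73 [352.  175.5] [630.4 -96.5 121. ]
igniter_left_top 0.63 [254.4 250.7] [414.5 198.2 103. ]
igniter_left_top 0.61 [315.2 207.5] [539.3  15.6 103. ]
igniter_right_top 0.63 [367.7 232.1] [ 461.9 -138.3  103. ]
hob 0.65 [316.5 207.7] [538.7  11.8 103. ]
pan 0.95 [244. 185.] [613.5 229.6 103. ]
pan 0.56 [301.2 208.8] [536.5  57.6 103. ]
side {'K': array([[408.3,   0. , 320.9],
       [  0. , 408.3, 195.2],
       [  0. ,   0. ,   1. ]]), 'R': array([[ 0.9, -0.5, -0. ],
       [-0.3, -0.5, -0.8],
       [ 0.4,  0.7, -0.6]]), 't': array([-475.4,  247.1, 1075.7])} [  83.9 -847.7  847.7]
pot 0.97 [291.2 322. ] [ 272.8 -364.6  121. ]
pot 0.67 [459.8 263.2] [ 697.5 -410.8  121. ]
pot 0.61 [363.9 197.8] [638.2 -85.2 121. ]
plate_top 0.66 [372.9 214.1] [ 619.4 -158.7  121. ]
igniter_left_top 0.37 [366.3 196.8] [660.8 -65.7 103. ]
igniter_right_top 0.58 [316.7 235.4] [ 452.4 -141.6  103. ]
hob 0.94 [332.  221.4] [ 516.2 -112.6  103. ]
pan 0.76 [304.2 148.9] [623.6 270.5 103. ]
```

```bash
python3 - <<'E'
import cv2,numpy as np
t=cv2.imread("pics/top0.png");s=cv2.imread("pics/side0.png")
a=cv2.resize(t[110:290,180:450],(800,533));cv2.imwrite("pics/a.png",a)
b=cv2.resize(s[110:310,230:500],(800,593));cv2.imwrite("pics/b.png",b)
E
```

```text
(no output)
```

View pics/a.png

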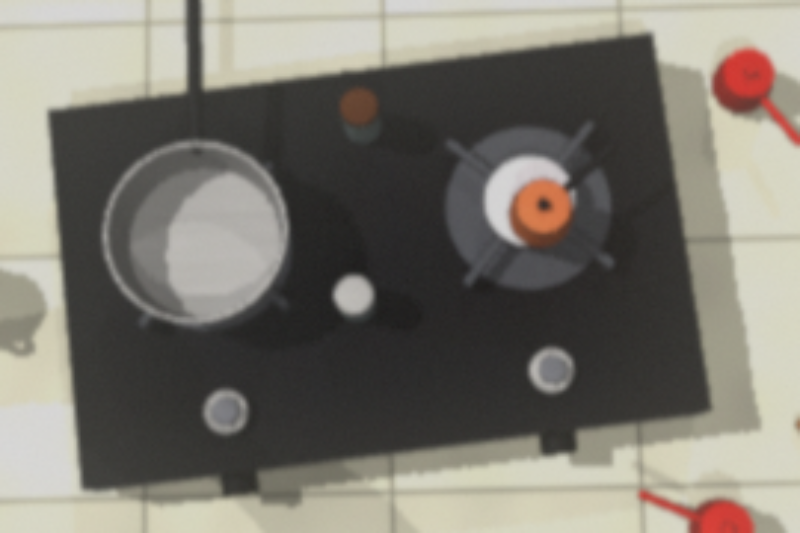

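View pics/b.png

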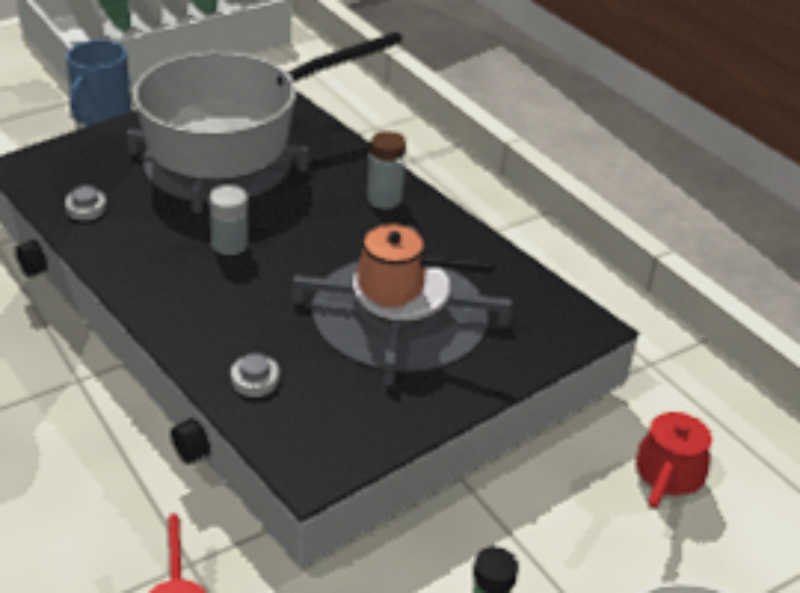

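```bash
python3 - <<'E'
from h import *
np.set_printoptions(precision=2,suppress=True)
L=onz("top",(256.3,248.7),103);Rr=onz("top",(366.0,234.9),103);print(L,Rr,np.linalg.norm(L-Rr))
yv=(L-Rr)/np.linalg.norm(L-Rr);xv=np.array([yv[1],-yv[0],0]);print("hob yaw",np.arctan2(xv[1],xv[0]),"plate",Rr+170*xv)
print("knob z192",onz("top",(363.6,178.9),192))
# handle tip
print("handle",onz("top",(180+565*.3375,110+190*.3375),173),onz("top",(180+610*.3375,110+148*.3375),173))
from scipy.spatial.transform import Rotation as Ro
s=ctrl.read_state();T=Ro.from_euler("xyz",s["tool_rot"]).as_matrix();print(T, s["tool_rot"])
i=viewer.camera_info("wrist");c,d=ray("wrist",(320,200));print("cam in tool",T.T@(c-s["eef_pos"]),"axis",T.T@(d/np.linalg.norm(d)),"\n",T.T@i["R"].T,i["K"][0])
# red side view
print(proj("side",onz("top",(363.6,178.9),192)), "expect ",230+395*.3375,110+238*.3375)
E
```

```text
[420.23 192.53 103.  ] [ 453.66 -133.05  103.  ] 327.28995462226754
hob yaw 0.10231653659610662 plate [ 622.77 -115.68  103.  ]
knob z192 [ 604.12 -125.58  192.  ]
handle [ 621.63 -147.77  173.  ] [ 662.32 -193.07  173.  ]
[[ 0.23  0.97 -0.  ]
 [ 0.97 -0.23  0.  ]
 [ 0.   -0.   -1.  ]] [-3.14 -0.    1.34]
cam in tool [  -0.69  -73.93 -142.81] axis [-0.01  0.29  0.96] 
 [[ 1.   -0.   -0.  ]
 [ 0.    0.96  0.29]
 [ 0.   -0.29  0.96]] [330.97   0.   323.76]
[363.12 188.78] expect  363.3125 190.325
```

Request:
apply_moves([
  [[-0.8, 0.85, -0.2, 0, 0, 0], [-0.8, 0.85, -0.2, 0, 0, 0], [-0.8, 0.85, -0.2, 0, 0, 0], [-0.8, 0.85, -0.2, 0, 0, 0], [-0.8, 0.85, -0.2, 0, 0, 0]],
], claw=-1)

```text
clock: 1.32
eef_pos: [311.2, 387.6, 281.9]
tool_rot: [3.141, -0.001, 1.339]
force: [0.1, 1.1, 0.4]
width: 0.2
```

Request:
apply_moves([
  [[-0.8, 0.85, -0.1, 0, 0, 0], [-0.8, 0.85, -0.1, 0, 0, 0], [-0.8, 0.85, 0, 0, 0, 0], [-0.8, 0.85, 0, 0, 0, 0], [-0.8, 0.85, 0, 0, 0, 0]],
])

```text
clock: 1.95
eef_pos: [472.0, 144.2, 291.7]
tool_rot: [3.141, -0.001, 1.339]
force: [1.9, 1.4, -0.6]
width: 0.0
```

Request:
apply_moves([
  [[-0.8, 0.85, 0, 0, 0, 0], [-0.8, 0.85, 0, 0, 0, 0], [-0.8, 0.85, 0, 0, 0, 0], [-0.8, 0.85, 0, 0, 0, 0], [-0.8, 0.85, 0, 0, 0, 0]],
])

```text
clock: 2.58
eef_pos: [632.9, -99.2, 291.4]
tool_rot: [3.141, -0.0, 1.339]
force: [0.4, 0.4, -0.1]
width: 0.2
```

```bash
python3 - <<'E'
from h import *
import json
i=viewer.camera_info("wrist");im=viewer.get_image("wrist");cv2.imwrite("pics/w1.png",im)
json.dump({k:np.array(v).tolist() for k,v in i.items()},open("pics/w1.json","w"))
s=ctrl.read_state();print(s["eef_pos"])
for n in("pot","pot_belly","plate_top","igniter_right_top"):
    for r in viewer.find_in("wrist",n)[:3]:
        print(n,r["score"],np.array(r["location"])*[640,400])
print(proj("wrist",s["eef_pos"]),proj("wrist",[622.8,-115.7,121]))
E
```

```text
[ 635.73022887 -109.48513688  291.06326136]
pot 0.7 [283.712 173.   ]
pot 0.66 [163.072 294.48 ]
pot 0.44 [481.792  24.48 ]
pot_belly 0.89 [282.496 172.   ]
pot_belly 0.56 [165.696 295.52 ]
pot_belly 0.55 [367.488 120.6  ]
plate_top 0.59 [331.904 188.2  ]
igniter_right_top 0.48 [241.6   3.2]
[302.56522946 275.53818618] [303.70221069 176.38126726]
```

View pics/w1.png

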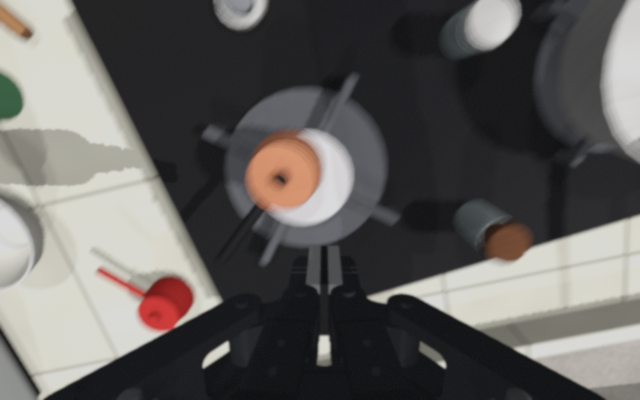

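```bash
cat > fit.py <<'E'
from h import *
from scipy.optimize import minimize
import sys
S=4
def P(i,pts):
    p=(np.array(i["K"])@(np.array(i["R"])@np.asarray(pts).T+np.array(i["t"])[:,None])); return (p[:2]/p[2]).T
def hull(i,circ,x,y):
    a=np.linspace(0,2*np.pi,60,endpoint=False)
    pts=np.vstack([np.c_[x+r*np.cos(a),y+r*np.sin(a),0*a+z] for r,z in circ])
    return cv2.convexHull(P(i,pts).astype(np.float32))
def fill(h,o,sh):
    m=np.zeros(sh,np.uint8); cv2.fillConvexPoly(m,np.round((h-o+.5)*S*16-8).astype(np.int32),1,shift=4); return m
POT=[(20,121),(32,135),(32,151),(25,179),(25,185)]; PL=[(46,121),(46,114)]
def fit(cam,name=None,plate=None,pot0=(604,-125),hz=0,tint=None):
    i=viewer.camera_info(cam); im=viewer.get_image(cam)
    if name: cv2.imwrite(f"pics/{name}.png",im)
    c=P(i,[[617,-120,140]])[0]; w=75 if cam=="wrist" else 40
    o=np.round(c-w).astype(int); o=np.maximum(o,0)
    cr=cv2.resize(im[o[1]:o[1]+2*w,o[0]:o[0]+2*w],None,fx=S,fy=S,interpolation=cv2.INTER_CUBIC)
    H=cv2.cvtColor(cr,cv2.COLOR_BGR2HSV); h,s,v=[H[...,k].astype(int) for k in range(3)]
    om=((h<18)&(s>90)&(v>60)).astype(np.uint8); wm=((s<60)&(v>135)).astype(np.uint8)
    om=cv2.morphologyEx(om,cv2.MORPH_CLOSE,np.ones((21,21)))
    for m in(om,wm):
        n,l,st,_=cv2.connectedComponentsWithStats(m); k=1+np.argmax(st[1:,4]); m[:]=(l==k)
    sh=om.shape
    def iou(a,b): return -(a&b).sum()/max(1,(a|b).sum())
    nm=lambda f,x0:minimize(f,x0,method="Nelder-Mead",options=dict(initial_simplex=np.array(x0)+[[-8,-5],[8,-4],[0,9]],xatol=.05,fatol=1e-5))
    r=nm(lambda p:iou(fill(hull(i,POT,*p),o,sh),om),np.array(pot0,float))
    pm=cv2.dilate(om|fill(hull(i,POT,*r.x),o,sh),np.ones((13,13)))
    q=nm(lambda p:iou(fill(hull(i,PL[:1],*p),o,sh)&(1-pm),wm&(1-pm)),np.array(plate if plate is not None else (622,-116),float))
    print(cam,"pot",r.x.round(1),round(-r.fun,3),"plate",q.x.round(1),round(-q.fun,3),"pot-plate",(r.x-q.x).round(1))
    if name:
        for hh,cl in((hull(i,POT,*r.x),(0,255,0)),(hull(i,PL[:1],*q.x),(255,0,0))):
            cv2.polylines(cr,[np.round((hh-o+.5)*S-.5).astype(np.int32)],True,cl,1)
        cv2.imwrite(f"pics/{name}_fit.png",cr)
    return r.x,q.x,cr
E
python3 - <<'E'
from fit import *
o=[]
for c,n in(("wrist","w2"),("top","t2"),("side","s2")):
    o.append(cv2.resize(fit(c,n)[2],(400,400)))
cv2.imwrite("pics/m2.png",np.hstack(o)[:, :1200])
cv2.imwrite("pics/m2.png",cv2.resize(np.hstack(o),(798,266)))
print(ctrl.read_state()["eef_pos"])
E
```

```text
wrist pot [ 571.8 -143. ] -147857839641788.47 plate [ 673.8 -103.6] -185979453695640.8 pot-plate [-102.   -39.4]fit.py:26: RuntimeWarning: overflow encountered in scalar negative
  def iou(a,b): return -(a&b).sum()/max(1,(a|b).sum())
Traceback (most recent call last):
  File "fit.py", line 24, in fit
    n,l,st,_=cv2.connectedComponentsWithStats(m); k=1+np.argmax(st[1:,4]); m[:]=(l==k)
                                                      ~~~~~~~~~^^^^^^^^^^
ValueError: attempt to get argmax of an empty sequence
```

```bash
sed -i 's/return -(a&b).sum()\/max(1,(a|b).sum())/return -float((a\&b).sum())\/max(1.,float((a|b).sum()))/; s/def fit(cam,name=None,/def fit(cam,name=None,im=None,/; s/im=viewer.get_image(cam)$/im=viewer.get_image(cam) if im is None else im/' fit.py
python3 - <<'E'
from fit import *
o=[]
for c,n,f in(("wrist","w2",None),("top","t2","top0"),("side","s2","side0")):
    o.append(cv2.resize(fit(c,n,None if f is None else cv2.imread(f"pics/{f}.png"))[2],(400,400)))
cv2.imwrite("pics/m2.png",cv2.resize(np.hstack(o),(798,266)))
print(ctrl.read_state()["eef_pos"])
E
```

```text
wrist pot [ 606.6 -125.3] 0.945 plate [ 625.2 -114.5] 0.985 pot-plate [-18.6 -10.7]
top pot [ 606.  -125.8] 0.921 plate [ 624.6 -114.8] 0.974 pot-plate [-18.6 -11. ]
side pot [ 604.9 -121.4] 0.938 plate [ 614. -121.] 0.0 pot-plate [-9.1 -0.4]
[631.58122995 -95.82467811 291.48743634]
```

View pics/m2.png

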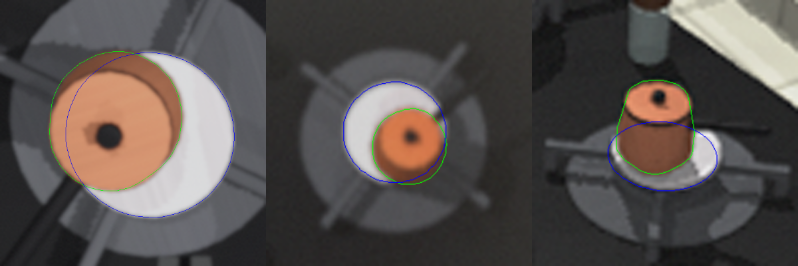

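Request:
apply_moves([
  [[0, 0, 0, 0, 0, -0.9], [0, 0, 0, 0, 0, -0.9], [0, 0, 0, 0, 0, -0.9], [0, 0, 0, 0, 0, -0.9], [0, 0, 0, 0, 0, -0.9]],
])

```text
clock: 3.6
eef_pos: [631.7, -96.2, 291.7]
tool_rot: [3.141, -0.0, 1.816]
force: [0.0, 0.0, -0.1]
width: 0.1
```

Request:
apply_moves([
  [[0, 0, 0, 0, 0, -0.9], [0, 0, 0, 0, 0, -0.9], [0, 0, 0, 0, 0, -0.9], [0, 0, 0, 0, 0, 0], [0, 0, 0, 0, 0, 0]],
])

```text
clock: 4.22
eef_pos: [631.8, -97.1, 291.5]
tool_rot: [3.141, 0.0, 2.092]
force: [0.5, 0.1, 0.4]
width: 0.2
```

```bash
cat > tgt.py <<'E'
from h import *
from scipy.spatial.transform import Rotation as Ro
def to(target):
    s=ctrl.read_state();T=Ro.from_euler("xyz",s["tool_rot"]).as_matrix()
    d=T.T@(np.array(target,float)-s["eef_pos"]); print("t",s["clock"],"eef",np.round(s["eef_pos"],1),"rot",np.round(s["tool_rot"],3),"F",np.round(s["force"],1),"w",s["width"],"\n tool y",T[:,1].round(3),"delta tool mm",d.round(1)); return T
E
python3 - <<'E'
from tgt import *
u=np.array([.865,.502]);p=np.array([606.3,-125.5])-u*60
print(p);to([*p,131]);print(ctrl.read_state()["qpos"])
E
```

```text
[ 554.4  -155.62]
t 4.225 eef [631.8 -97.1 291.5] rot [3.141 0.    2.092] F [0.5 0.1 0.4] w 0.20738349272176682 
 tool y [0.867 0.498 0.   ] delta tool mm [-12.2 -96.3 160.5]
[ 0.10455012  0.55770877  0.00690347  1.47181139 -0.00420247  1.11193013
  2.20468765]
```

Request:
apply_moves([
  [[-0.05, -0.4, 0.2, 0, 0, 0], [-0.05, -0.4, 0.2, 0, 0, 0], [-0.05, -0.4, 0.2, 0, 0, 0], [-0.05, -0.4, 0.2, 0, 0, 0], [-0.04, -0.33, 0.2, 0, 0, 0]],
])

```text
clock: 4.85
eef_pos: [553.6, -156.7, 241.2]
tool_rot: [-3.142, 0.0, 2.092]
force: [0.8, -0.1, 0.2]
width: -0.0
```

Request:
apply_moves([
  [[0, 0, 0.5, 0, 0, 0], [0, 0, 0.5, 0, 0, 0], [0, 0, 0.4, 0, 0, 0], [0, 0, 0.3, 0, 0, 0], [0, 0, 0.2, 0, 0, 0]],
])

```text
clock: 5.48
eef_pos: [554.2, -156.1, 145.7]
tool_rot: [-3.141, -0.0, 2.093]
force: [0.1, 0.6, -0.3]
width: 0.2
```

Request:
apply_moves([
  [[0, 0, 0.2, 0, 0, 0], [0, 0, 0.1, 0, 0, 0], [0, 0, 0, 0, 0, 0], [0, 0, 0, 0, 0, 0], [0, 0, 0, 0, 0, 0]],
])

```text
clock: 6.1
eef_pos: [554.5, -156.4, 131.7]
tool_rot: [3.141, 0.001, 2.093]
force: [0.8, -0.2, -0.2]
width: -0.0
```

```bash
python3 - <<'E'
from tgt import *
to([554.4,-155.6,131])
i=viewer.camera_info("wrist");im=viewer.get_image("wrist");cv2.imwrite("pics/w3.png",im)
print(proj("wrist",ctrl.read_state()["eef_pos"]))
cv2.imwrite("pics/s3.png",viewer.get_image("side"))
a=cv2.imread("pics/s3.png")[110:310,260:460]
cv2.imwrite("pics/m3.png",np.hstack([cv2.resize(im[:,120:520],(400,400)),cv2.resize(a,(400,400))]))
E
```

```text
t 6.1 eef [ 554.5 -156.4  131.7] rot [3.141e+00 1.000e-03 2.093e+00] F [ 0.8 -0.2 -0.2] w -0.02059007955380187 
 tool y [0.867 0.499 0.001] delta tool mm [0.8 0.3 0.7]
[325.02018846 263.53072994]
```

View pics/m3.png

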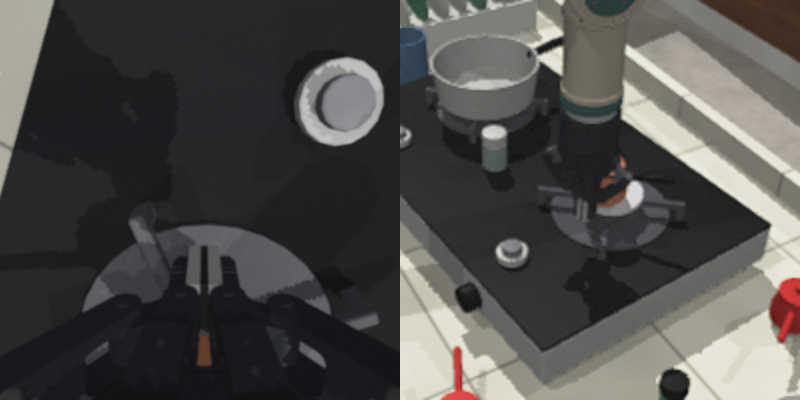

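Request:
apply_moves([
  [[0.02, 0.12, 0, 0, 0, 0], [0, 0.1, 0, 0, 0, 0], [0, 0.05, 0, 0, 0, 0], [0, 0.05, 0, 0, 0, 0], [0, 0.05, 0, 0, 0, 0]],
])

```text
clock: 6.82
eef_pos: [569.9, -146.2, 131.2]
tool_rot: [-3.141, -0.0, 2.093]
force: [0.8, -0.7, -0.0]
width: -0.1
```

Request:
apply_moves([
  [[0, 0.05, 0, 0, 0, 0], [0, 0.05, 0, 0, 0, 0], [0, 0.05, 0, 0, 0, 0], [0, 0.05, 0, 0, 0, 0], [0, 0.05, 0, 0, 0, 0]],
])

```text
clock: 7.45
eef_pos: [580.7, -139.8, 131.2]
tool_rot: [-3.142, -0.0, 2.093]
force: [-2.7, -1.2, 1.0]
width: -0.2
```

```bash
python3 - <<'E'
from tgt import *
to([554.4,-155.6,131])
a=viewer.get_image("side");b=viewer.get_image("top")
cv2.imwrite("pics/s4.png",a);cv2.imwrite("pics/t4.png",b)
cv2.imwrite("pics/m4.png",np.hstack([cv2.resize(a[130:230,320:420],(400,400)),cv2.resize(b[130:230,310:410],(400,400))]))
E
```

```text
t 7.45 eef [ 580.7 -139.8  131.2] rot [-3.142 -0.     2.093] F [-2.7 -1.2  1. ] w -0.21451430347433886 
 tool y [ 0.867  0.499 -0.   ] delta tool mm [ -0.5 -30.7   0.2]
```

View pics/m4.png

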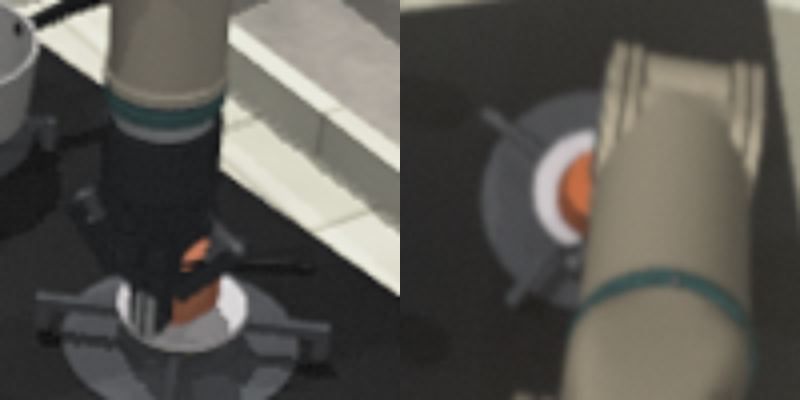

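Request:
apply_moves([
  [[0, -0.1, 0, 0, 0, 0], [0, -0.2, 0, 0, 0, 0], [0, -0.1, -0.4, 0, 0, 0], [0, 0, -0.8, 0, 0, 0], [0, 0, -0.8, 0, 0, 0]],
])

```text
clock: 8.18
eef_pos: [563.2, -150.3, 233.8]
tool_rot: [3.141, 0.001, 2.092]
force: [0.8, 0.8, -0.5]
width: -0.1
```

Request:
apply_moves([
  [[0, 0.2, -0.8, 0, 0, 0], [0, 0.7, -0.4, 0, 0, 0], [0, 0.6, 0, 0, 0, 0], [0, 0.3, 0, 0, 0, 0], [0, 0, 0, 0, 0, 0]],
])

```text
clock: 8.8
eef_pos: [641.2, -104.6, 291.2]
tool_rot: [-3.141, -0.0, 2.094]
force: [-0.2, -0.2, -0.2]
width: -0.0
```

Request:
apply_moves([
  [[0, 0, 0, 0, 0, 0], [0, 0, 0, 0, 0, 0], [0, 0, 0, 0, 0, 0], [0, 0, 0, 0, 0, 0], [0, 0, 0, 0, 0, 0]],
])

```text
clock: 9.43
eef_pos: [641.2, -105.1, 291.3]
tool_rot: [3.142, -0.0, 2.093]
force: [0.9, -0.4, -0.4]
width: 0.0
```

```bash
python3 - <<'E'
from fit import *
from tgt import to
to([554.4,-155.6,131])
fit("wrist","w5",pot0=(615,-120)); fit("wrist",pot0=(618,-118))
E
```

```text
t 9.425 eef [ 641.2 -105.1  291.3] rot [ 3.142 -0.     2.093] F [ 0.9 -0.4 -0.4] w 0.028608047286430714 
 tool y [0.867 0.499 0.   ] delta tool mm [  -0.5 -100.4  160.3]
wrist pot [ 617.7 -116. ] 0.92 plate [ 625.3 -114.6] 0.919 pot-plate [-7.6 -1.4]
wrist pot [ 617.6 -116. ] 0.919 plate [ 625.3 -114.6] 0.918 pot-plate [-7.7 -1.4]
```

View pics/w5_fit.png

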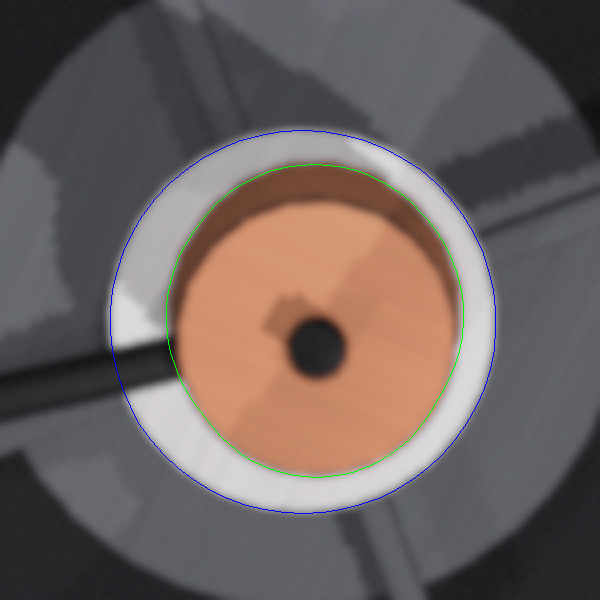

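Request:
apply_moves([
  [[0, 0, 0, 0, 0, 0.83], [0, 0, 0, 0, 0, 0.83], [0, 0, 0, 0, 0, 0.83], [0, 0, 0, 0, 0, 0.83], [0, 0, 0, 0, 0, 0]],
])

```text
clock: 10.15
eef_pos: [641.3, -104.9, 291.2]
tool_rot: [-3.141, 0.0, 1.746]
force: [0.0, 0.4, 0.8]
width: -0.1
```

```bash
python3 - <<'E'
from tgt import *
to([557.4,-127,131]);to([582,-122.5,131])
E
```

```text
t 10.15 eef [ 641.3 -104.9  291.2] rot [-3.141  0.     1.746] F [0.  0.4 0.8] w -0.07950128415541713 
 tool y [ 0.985  0.175 -0.   ] delta tool mm [ -7.  -86.4 160.3]
t 10.15 eef [ 641.3 -104.9  291.2] rot [-3.141  0.     1.746] F [0.  0.4 0.8] w -0.07950128415541713 
 tool y [ 0.985  0.175 -0.   ] delta tool mm [ -6.9 -61.4 160.3]
```

Request:
apply_moves([
  [[-0.07, -0.35, 0, 0, 0, 0], [-0.07, -0.5, 0.2, 0, 0, 0], [0, -0.5, 0.4, 0, 0, 0], [0, -0.38, 0.5, 0, 0, 0], [0, 0, 0.6, 0, 0, 0]],
])

```text
clock: 10.78
eef_pos: [556.3, -127.7, 206.4]
tool_rot: [3.141, 0.001, 1.746]
force: [0.3, 0.2, -0.4]
width: 0.0
```

Request:
apply_moves([
  [[0, 0, 0.5, 0, 0, 0], [0, 0, 0.5, 0, 0, 0], [0, 0, 0.3, 0, 0, 0], [0, 0, 0.2, 0, 0, 0], [0, 0, 0, 0, 0, 0]],
])

```text
clock: 11.4
eef_pos: [557.2, -126.9, 131.0]
tool_rot: [-3.141, -0.0, 1.746]
force: [1.0, -0.5, -0.4]
width: -0.1
```

Request:
apply_moves([
  [[0, 0.12, 0, 0, 0, 0], [0, 0.1, 0, 0, 0, 0], [0, 0.06, 0, 0, 0, 0], [0, 0.04, 0, 0, 0, 0], [0, 0.04, 0, 0, 0, 0]],
])

```text
clock: 12.02
eef_pos: [574.8, -123.9, 131.3]
tool_rot: [-3.141, -0.0, 1.745]
force: [-3.1, -1.9, 2.4]
width: 0.0
```

```bash
python3 - <<'E'
from tgt import *
to([582,-122.5,131])
E
```

```text
t 12.025 eef [ 574.8 -123.9  131.3] rot [-3.141 -0.     1.745] F [-3.1 -1.9  2.4] w 0.02990518443492772 
 tool y [ 0.985  0.174 -0.001] delta tool mm [0.1 7.3 0.3]
```

Request:
apply_moves([
  [[0, 0.04, 0, 0, 0, 0], [0, 0.04, 0, 0, 0, 0], [0, 0.03, 0, 0, 0, 0], [0, 0.03, 0, 0, 0, 0], [0, 0, 0, 0, 0, 0]],
])

```text
clock: 12.65
eef_pos: [582.3, -122.5, 131.2]
tool_rot: [3.141, 0.0, 1.745]
force: [-1.6, 0.6, 0.2]
width: 0.2
```

```bash
python3 - <<'E'
from tgt import *
to([582,-122.5,131])
E
```

```text
t 12.65 eef [ 582.3 -122.5  131.2] rot [3.141 0.    1.745] F [-1.6  0.6  0.2] w 0.19644771397433247 
 tool y [0.985 0.174 0.001] delta tool mm [ 0.1 -0.3  0.2]
```

Back off, rise and look.

Request:
apply_moves([
  [[0, -0.1, 0, 0, 0, 0], [0, -0.2, 0, 0, 0, 0], [0, -0.1, -0.4, 0, 0, 0], [0, 0, -0.8, 0, 0, 0], [0, 0, -0.8, 0, 0, 0]],
])

```text
clock: 13.28
eef_pos: [562.2, -126.3, 233.8]
tool_rot: [3.14, 0.0, 1.745]
force: [1.3, -0.2, 0.3]
width: 0.2
```

Request:
apply_moves([
  [[0, 0.2, -0.8, 0, 0, 0], [0, 0.7, -0.4, 0, 0, 0], [0, 0.6, 0, 0, 0, 0], [0, 0.3, 0, 0, 0, 0], [0, 0, 0, 0, 0, 0]],
])

```text
clock: 13.9
eef_pos: [651.4, -110.0, 292.3]
tool_rot: [3.14, 0.0, 1.746]
force: [0.2, 0.5, 0.1]
width: -0.0
```

Request:
apply_moves([
  [[0, 0, 0, 0, 0, 0], [0, 0, 0, 0, 0, 0], [0, 0, 0, 0, 0, 0], [0, 0, 0, 0, 0, 0], [0, 0, 0, 0, 0, 0]],
])

```text
clock: 14.52
eef_pos: [650.8, -110.5, 291.3]
tool_rot: [-3.141, -0.0, 1.745]
force: [-0.1, -0.2, 0.4]
width: 0.1
```

```bash
python3 - <<'E'
from fit import *
from tgt import to
fit("wrist","w6",pot0=(623,-115)); fit("wrist",pot0=(625,-114))
to([453.66,-133.05,120])
for r in viewer.find_in("wrist","igniter_right_top")[:2]:
    px=np.array(r["location"])*[640,400];print(r["score"],px,onz("wrist",px,103))
E
```

```text
wrist pot [ 625.3 -114.6] 0.92 plate [ 625.2 -114.6] 0.957 pot-plate [ 0.2 -0. ]
wrist pot [ 625.4 -114.6] 0.92 plate [ 625.2 -114.6] 0.957 pot-plate [ 0.2 -0. ]
t 14.625 eef [ 650.8 -110.4  291.2] rot [-3.141 -0.     1.745] F [ 0.9 -0.6 -0.2] w -0.10205429900834949 
 tool y [ 0.985  0.174 -0.   ] delta tool mm [  12.  -198.1  171.3]
```

View pics/w6_fit.png

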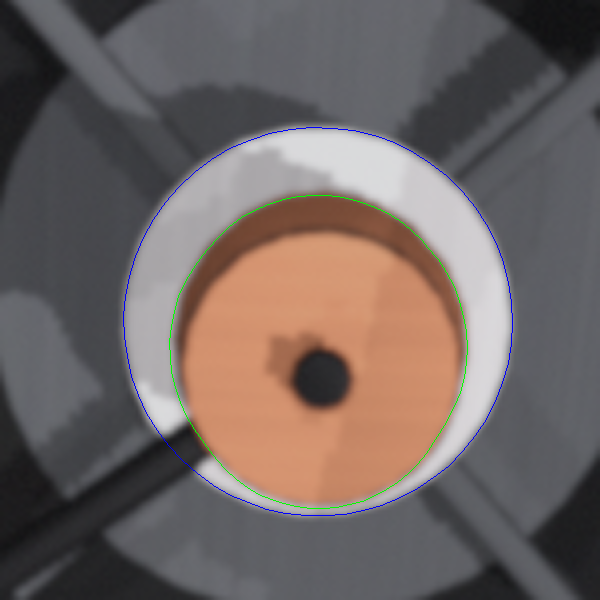

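Request:
apply_moves([
  [[0.05, -0.6, 0, 0, 0, 0], [0.05, -0.7, 0, 0, 0, 0], [0.05, -0.7, 0.2, 0, 0, 0], [0.05, -0.6, 0.3, 0, 0, 0], [0.05, -0.3, 0.3, 0, 0, 0]],
])

```text
clock: 15.3
eef_pos: [504.3, -123.8, 251.3]
tool_rot: [-3.141, 0.0, 1.744]
force: [-0.4, 0.1, -0.0]
width: 0.0
```

Request:
apply_moves([
  [[0, 0, 0, 0, 0, 0], [0, 0, 0, 0, 0, 0], [0, 0, 0, 0, 0, 0], [0, 0, 0, 0, 0, 0], [0, 0, 0, 0, 0, 0]],
])

```text
clock: 15.92
eef_pos: [506.2, -123.3, 251.4]
tool_rot: [3.141, 0.0, 1.745]
force: [-0.2, 0.5, 1.2]
width: 0.3
```

```bash
python3 - <<'E'
from tgt import *
im=viewer.get_image("wrist")
e=proj("wrist",[455,-132.5,103]);print(e)
to([455,-132.5,110])
for r in viewer.find_in("wrist","igniter_right_top")[:2]:
    px=np.array(r["location"])*[640,400];print(r["score"],px,onz("wrist",px,103))
x,y=np.round(e).astype(int);x0,y0=max(0,x-60),max(0,y-60)
c=im[y0:y0+120,x0:x0+120]
g=cv2.medianBlur(cv2.cvtColor(c,cv2.COLOR_BGR2GRAY),3)
print(x0,y0,c.shape,cv2.HoughCircles(g,cv2.HOUGH_GRADIENT,1,20,param1=80,param2=15,minRadius=10,maxRadius=35))
cv2.imwrite("pics/w7.png",im)
E
```

```text
[324.51072952 127.8301111 ]
t 15.975 eef [ 506.1 -123.3  251.3] rot [3.141 0.    1.745] F [ 0.4 -0.2 -0.2] w -0.030385453696823595 
 tool y [0.985 0.174 0.   ] delta tool mm [-1.000e-01 -5.190e+01  1.413e+02]
0.85 [323.776 128.68 ] [ 455.72890632 -133.001847    103.        ]
0.75 [70.976 16.12 ] [ 404.7855255  -343.72197833  103.        ]
265 68 (120, 120, 3) [[[58.5 59.5 25.2]]]
```

View pics/w7.png

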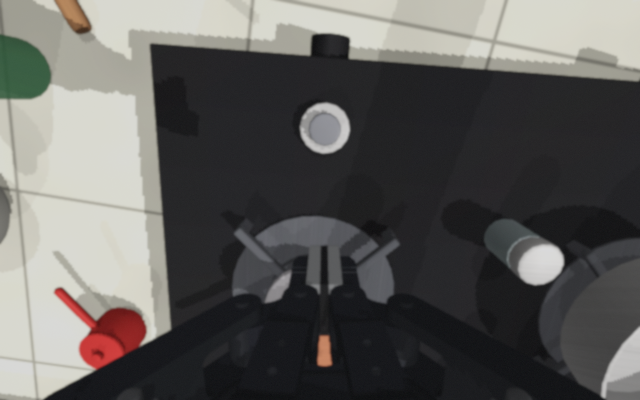

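Request:
apply_moves([
  [[0, -0.4, 0.4, 0, 0, 0], [0, -0.4, 0.5, 0, 0, 0], [0, -0.22, 0.6, 0, 0, 0], [0, 0, 0.6, 0, 0, 0], [0, 0, 0.5, 0, 0, 0]],
])

```text
clock: 16.65
eef_pos: [455.6, -132.3, 120.4]
tool_rot: [3.142, -0.0, 1.745]
force: [0.0, -0.1, 0.8]
width: -0.1
```

Request:
apply_moves([
  [[0, 0, 0.16, 0, 0, 0], [0, 0, 0.04, 0, 0, 0], [0, 0, 0, 0, 0, 0], [0, 0, 0, 0, 0, 0], [0, 0, 0, 0, 0, 0]],
])

```text
clock: 17.27
eef_pos: [456.1, -132.3, 111.8]
tool_rot: [3.14, 0.0, 1.745]
force: [-0.3, 0.4, 0.0]
width: -0.1
```

```bash
python3 - <<'E'
from tgt import *
to([455.7,-132.8,97])
E
```

```text
t 17.275 eef [ 456.1 -132.3  111.8] rot [3.14  0.    1.745] F [-0.3  0.4  0. ] w -0.08697934891919694 
 tool y [0.985 0.174 0.001] delta tool mm [-0.4 -0.5 14.8]
```

Request:
apply_moves([
  [[0, 0, 0.12, 0, 0, 0], [0, 0, 0.06, 0, 0, 0], [0, 0, 0.04, 0, 0, 0], [0, 0, 0.04, 0, 0, 0], [0, 0, 0.04, 0, 0, 0]],
])

```text
clock: 17.9
eef_pos: [456.5, -132.4, 99.9]
tool_rot: [3.139, 0.001, 1.745]
force: [-9.1, 2.7, 61.7]
width: 0.0
```

Request:
apply_moves([
  [[0, 0, 0.01, 0, 0, 0], [0, 0, 0, 0, 0, 0], [0, 0, 0, 0, 0, 0], [0, 0, 0, 0, 0, 0], [0, 0, 0, 0, 0, 0]],
])

```text
clock: 18.52
eef_pos: [456.5, -132.4, 100.1]
tool_rot: [3.138, 0.001, 1.745]
force: [-8.8, 3.4, 51.9]
width: 0.4
```

```bash
python3 - <<'E'
from tgt import *
to([455.7,-132.8,97]);s=ctrl.read_state();print(s["torque"],s["force"])
im=viewer.get_image("wrist");b=viewer.get_image("side")
e=proj("side",[455.7,-132.8,100]).astype(int);print(e)
cv2.imwrite("pics/m8.png",np.hstack([cv2.resize(im[180:340,240:400],(400,400),interpolation=cv2.INTER_CUBIC),cv2.resize(b[e[1]-30:e[1]+30,e[0]-30:e[0]+30],(400,400),interpolation=cv2.INTER_CUBIC)]))
E
```

```text
t 18.525 eef [ 456.5 -132.4  100.1] rot [3.138e+00 1.000e-03 1.745e+00] F [-8.8  3.4 51.9] w 0.3845788512240747 
 tool y [0.985 0.173 0.003] delta tool mm [-0.2 -0.8  3.1]
[ 0.59393193  1.88970635 -0.01273658] [-8.81014663  3.367903   51.8876351 ]
[316 233]
```

View pics/m8.png

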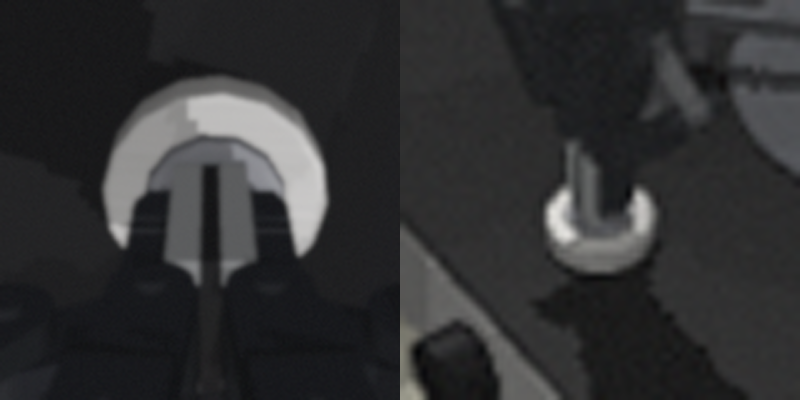

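Request:
apply_moves([
  [[0, 0, -0.03, 0, 0, 0], [0, 0, -0.03, 0, 0, 0], [0, 0, 0, 0, 0, 0], [0, 0, 0, 0, 0, 0], [0, 0, 0, 0, 0, 0]],
])

```text
clock: 19.25
eef_pos: [456.3, -132.4, 100.7]
tool_rot: [3.14, 0.001, 1.745]
force: [-3.9, 1.7, 23.5]
width: 0.2
```

Request:
apply_moves([
  [[0, 0, -0.02, 0, 0, 0], [0, 0, 0, 0, 0, 0], [0, 0, 0, 0, 0, 0], [0, 0, 0, 0, 0, 0], [0, 0, 0, 0, 0, 0]],
])

```text
clock: 19.88
eef_pos: [456.3, -132.4, 100.9]
tool_rot: [3.14, 0.001, 1.745]
force: [-0.7, 0.5, 14.3]
width: -0.2
```

Request:
apply_moves([
  [[0, 0, -0.02, 0, 0, 0], [0, 0, 0, 0, 0, 0], [0, 0, 0, 0, 0, 0], [0, 0, 0, 0, 0, 0], [0, 0, 0, 0, 0, 0]],
])

```text
clock: 20.5
eef_pos: [456.3, -132.4, 101.0]
tool_rot: [3.14, 0.0, 1.745]
force: [0.6, 0.7, 6.8]
width: 0.2
```

Request:
apply_moves([
  [[0, 0, -0.02, 0, 0, 0], [0, 0, 0, 0, 0, 0], [0, 0, 0, 0, 0, 0], [0, 0, 0, 0, 0, 0], [0, 0, 0, 0, 0, 0]],
])

```text
clock: 21.12
eef_pos: [456.1, -132.3, 101.8]
tool_rot: [3.141, 0.0, 1.745]
force: [3.0, -1.2, 3.8]
width: -0.2
```

Request:
apply_moves([
  [[0, 0, -0.02, 0, 0, 0], [0, 0, 0, 0, 0, 0], [0, 0, 0, 0, 0, 0], [0, 0, 0, 0, 0, 0], [0, 0, 0, 0, 0, 0]],
])

```text
clock: 21.75
eef_pos: [455.5, -132.2, 102.7]
tool_rot: [-3.141, -0.0, 1.745]
force: [1.5, -0.4, 2.0]
width: 0.1
```

Request:
apply_moves([
  [[0, 0, -0.02, 0, 0, 0], [0, 0, 0, 0, 0, 0], [0, 0, 0, 0, 0, 0], [0, 0, 0, 0, 0, 0], [0, 0, 0, 0, 0, 0]],
])

```text
clock: 22.38
eef_pos: [455.5, -132.2, 103.7]
tool_rot: [-3.141, -0.0, 1.745]
force: [1.7, -0.0, 1.9]
width: 0.1
```

Request:
apply_moves([
  [[0, 0, -0.04, 0, 0, 0], [0, 0, 0, 0, 0, 0], [0, 0, 0, 0, 0, 0], [0, 0, 0, 0, 0, 0], [0, 0, 0, 0, 0, 0]],
])

```text
clock: 23.0
eef_pos: [455.4, -132.1, 105.7]
tool_rot: [-3.141, -0.0, 1.745]
force: [1.0, -0.4, 1.4]
width: 0.2
```

Request:
apply_moves([
  [[0, 0, -0.02, 0, 0, 0], [0, 0, 0, 0, 0, 0], [0, 0, 0, 0, 0, 0], [0, 0, 0, 0, 0, 0], [0, 0, 0, 0, 0, 0]],
])

```text
clock: 23.62
eef_pos: [455.4, -132.1, 106.7]
tool_rot: [-3.141, -0.0, 1.745]
force: [-0.0, -0.5, 1.6]
width: -0.2
```

Request:
apply_moves([
  [[0, 0, -0.04, 0, 0, 0], [0, 0, 0, 0, 0, 0], [0, 0, 0, 0, 0, 0], [0, 0, 0, 0, 0, 0], [0, 0, 0, 0, 0, 0]],
])

```text
clock: 24.25
eef_pos: [455.6, -132.2, 108.8]
tool_rot: [-3.142, -0.0, 1.745]
force: [-0.2, 0.5, -0.0]
width: 0.1
```

Request:
apply_moves([
  [[0, 0, -0.04, 0, 0, 0], [0, 0, 0, 0, 0, 0], [0, 0, 0, 0, 0, 0], [0, 0, 0, 0, 0, 0], [0, 0, 0, 0, 0, 0]],
])

```text
clock: 24.88
eef_pos: [455.7, -132.2, 110.8]
tool_rot: [-3.142, -0.0, 1.745]
force: [-0.3, -0.1, 0.2]
width: -0.3
```

The force readings show spring contact from z of about 107 down to a hard stop at about 101. That matches the full 6 mm travel, and the button is now released. Next I rise and check the pot.

Request:
apply_moves([
  [[0, 0, -0.5, 0, 0, 0], [0, 0, -0.8, 0, 0, 0], [0, 0, -0.8, 0, 0, 0], [0, 0, -0.8, 0, 0, 0], [0, 0.3, -0.6, 0, 0, 0]],
])

```text
clock: 25.5
eef_pos: [469.9, -130.0, 287.6]
tool_rot: [3.141, 0.0, 1.744]
force: [-0.0, -0.1, 0.2]
width: 0.1
```

Request:
apply_moves([
  [[0, 0.8, 0, 0, 0, 0], [0, 0.8, 0, 0, 0, 0], [0, 0.8, 0, 0, 0, 0], [0, 0.7, 0, 0, 0, 0], [0, 0.3, 0, 0, 0, 0]],
])

```text
clock: 26.12
eef_pos: [639.4, -99.1, 285.0]
tool_rot: [-3.141, -0.001, 1.747]
force: [-0.3, 1.5, 0.1]
width: -0.0
```

Request:
apply_moves([
  [[0, 0.1, 0, 0, 0, 0], [0, 0, 0, 0, 0, 0], [0, 0, 0, 0, 0, 0], [0, 0, 0, 0, 0, 0], [0, 0, 0, 0, 0, 0]],
])

```text
clock: 26.75
eef_pos: [642.6, -99.4, 286.1]
tool_rot: [3.141, 0.0, 1.745]
force: [0.7, -0.2, 0.1]
width: 0.4
```

```bash
python3 - <<'E'
from fit import *
from tgt import to
fit("wrist","w9",pot0=(625,-114)); fit("wrist",pot0=(623,-116))
to([625,-114,121])
a=viewer.get_image("side");b=cv2.imread("pics/w9.png")
cv2.imwrite("pics/m9.png",np.hstack([cv2.resize(a[100:300,220:460],(480,400)),cv2.resize(b[80:280,240:400],(320,400))]))
E
```

```text
wrist pot [ 625.4 -115. ] 0.929 plate [ 625.  -114.6] 0.979 pot-plate [ 0.5 -0.4]
wrist pot [ 625.4 -114.9] 0.93 plate [ 625.  -114.6] 0.978 pot-plate [ 0.4 -0.4]
t 26.85 eef [642.7 -99.3 285.9] rot [3.141 0.    1.745] F [-0.3  0.6  1. ] w 0.35843676031282873 
 tool y [0.985 0.173 0.   ] delta tool mm [-11.4 -20.  164.9]
```

View pics/m9.png

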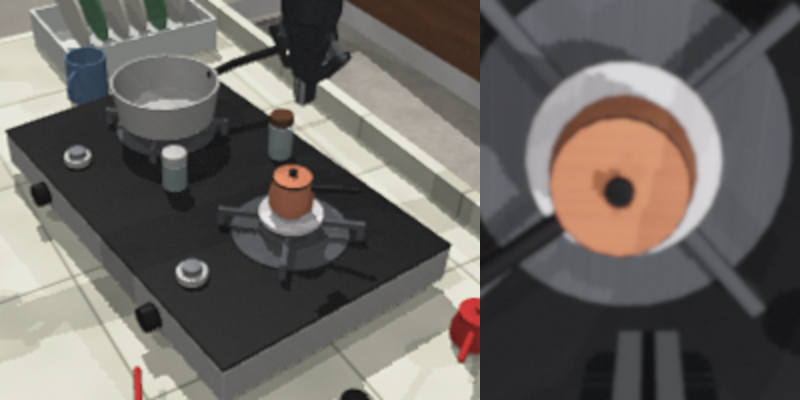

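The side view shows the pot upright in the middle of the plate, the right button out, and the bystanders where they were. The gripper is clear of everything.

```bash
python3 -c "
from cell import ctrl
print(ctrl.finish_job())"
```

```text
the job is handed in; nothing more can be done
None
```

The pot now stands centred on the simmer plate, and I pressed the right ignition button fully in once and let it go. I handed the job in at about 27 s; `finish_job` returned no verdict.

- **Nudging:** Two slow taps low on the belly with the shut fingers were enough. The first moved the pot about 15 mm and the second about 8 mm.
- **Centring:** The last wrist-camera fit put the pot 0.6 mm from the plate's centre. In the side view it stands upright.
- **Button:** I felt spring contact from a tool height of about 107 mm down to a hard stop at about 101 mm, which matches the full 6 mm travel. Both buttons look out again.
- **Bystanders and arm:** By eye, the bystanders in the last side picture had not moved. It does not show the bowl, the oil or the spoon, but the arm never went near them. The hand was 165 mm above the plate with no force on it.

**Checks that disagreed:**
- The button's contact heights read about 4 mm higher than the stated geometry (103 mm out, 97 mm pressed). The press therefore peaked at about 62 N, under the 120 N wrist limit.
- The side-camera fit of the plate failed, so I ignored it. The wrist and top cameras agreed within 1 mm before the taps, and the later checks rest on the wrist camera.

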